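Slide a pipe clamp into its mounting rail

ROBOT

A 6-joint arm with a two-finger parallel gripper is mounted at the origin on the work surface. World frame = base frame: x ahead of the robot, y to its left, z up, the work surface at z = 0. Lengths are in m, angles in rad, forces in N, time in s.
With the tool pointing down it reaches from about 0.375 to 0.9 m from the base axis. Payload 3.1 kg.
Tool frame: the origin (TCP) lies between the finger pads; the fingertips stand 8 mm ahead of it and the grasp point (between the pads) lies 11 mm behind it; z points along the fingers, y is the line along which they close (so a half turn about z gives the same grasp; the last joint's range is limited). The gripper opens to 87 mm and grips with 3 to 60 N. Pads are 19 mm wide; open, the fingers measure 117 mm over their backs; the gripper's body (75 mm by 190 mm) begins 51 mm behind the grasp point.
Start: joints at [1.016, 0.527, 1.433, -0, 1.181, -0.178], TCP at [0.229, 0.581, 0.231] pointing down, gripper open.
Joint ranges: [-3.08, 3.08], [-0.75, 2.2], [0.22, 2.44], [-1.43, 4.57], [0, 2.65], [-2.85, 2.85]. Speed limits (rad/s): [2.79, 2.79, 3.14, 3.14, 3.14, 3.14].

INTERFACE

Orientations are given as a unit quaternion [x, y, z, w].
In Python, from rig import robot, vision, job gives the robot as it stands.
- The arm moves only by the shell command python3 -m handwheel 'ROWS' [OPENING] [FORCE]. ROWS is JSON, a list of rows, each a list of 4 numbers: the shift along the tool's x, y, z as a fraction of full scale, then the turn about the tool's z as a fraction of full scale. A call has 1 to 20 rows; each row is the pose to reach, as a shift and turn from the pose commanded when the call began, along the tool's axes at that moment, turning the shorter way round; what a row does not reach only later rows make up. Full scale, the value 1, is 300 mm for a shift and 2 pi rad for a turn. A row lasts 1/12 s, in which the tool goes at most 41.7 mm and 7.16 degrees, less where a joint would pass 70% of its speed; a pose out of reach is approached as far as the arm can. A call with a number of a shift or a turn outside -1 to 1 is refused whole. A call with a gripper value outside its range is refused whole. OPENING is the opening in per cent of the stroke, from 0 (shut) to 100 (fully open), set as the call begins (- or left out, the last holds). The fingers move at their own pace and stop on an object; FORCE is the grip in N (left out, the last holds). Time passes only in rows, so rows that repeat a pose let the fingers close. It gives the time, the measured TCP pose, the force, the opening and the grip force at its end, in the units of the state.
- robot.get_obs(): the state, without advancing time (a new reading comes with each control period).
- vision.camera(name): name is "side" or "top" or "wrist"; returns a dict with "frame" (400x640x3 uint8, red, green, blue), "K" (3x3 intrinsics, pixels), "cam_to_world" (4x4, takes a point from camera to world coordinates); the wrist camera has in their place "hand_eye" (4x4, takes a point from camera to tool coordinates, whose origin is the TCP and whose axes are the flange's). Camera axes: x right, y down, z forward; pixel columns grow to the right and rows downward; lengths in m; the calibration is good to about 2 mm. The wrist camera is an equidistant fisheye: a pixel r from the principal point sees the ray r / f radians off the axis. A picture is of the moment at which its call begins: read the wrist's pose just before it. There is no depth.
- job.hand_in(): hands the job in; it is judged then, once.
Trained networks look in the newest picture that a camera, given by its name, has taken for a name from the list of things; names that differ only in an ending like _2 or _b are one class to them, and where a whole thing is asked for, a point or a joint stands for the part that bears it (a point fixed in the world has none). Each returns a list of dicts, best first, with "conf" (0 to 1); they miss things now and then, are a little off and sometimes report something else, mostly with a low value. They report only what shows in the picture. A call takes as long as a camera call. They do not tell look-alikes from the thing itself.
- vision.look_for(camera, label): "point" ([row, column] in pixels, amid what is visible of it).
- vision.outline_of(camera, label): "mask" (400x640 bool, what is visible of it) and "point" ([row, column] in pixels, amid what is visible of it).
The state is a dict: "time": time; "q": joint angles; "joint_velocities": joint speeds; "joint_torque": joint torques, N m; "position": TCP position; "tool_rot": TCP orientation; "ft_force": force on the tool from outside, world axes, zero at the start; "moment": the same for the moment, N m; "grip_width": finger opening in m; "grip_force": force on a finger pad.
Only numpy, scipy, OpenCV 4.12 (cv2) and the standard library are available. Lean on these libraries where they do the work, as an engineer would, in place of code of your own. Each camera call takes 0.05 s, during which the arm holds its last target. There are 200 camera calls.

TASK

The pipework board on the bench is being made ready for its second pipe. Thread the loose pipe clamp's foot into the open, uncapped end of the rail nearer the robot, slide it along inside the rail until the clamp stands directly opposite the big clamp on the other rail, so that one pipe would run square across through both, and let go of it with its foot resting inside the rail. Do not knock over or shift the spanner, valve, bottle and fittings box.

Things in the scene. Friction and masses are not known exactly. Their poses are not given: they have to be found in the camera images.
- clamp: loose steel pipe clamp, 0.2 kg, standing on its foot: a flat nut 32 (x) by 46 (y) by 8 mm, corners rounded 8 mm. Above it a 10 mm stud, a 30 mm square washer and lock nut at 28 to 37 mm height, then the round band (band). Origin: centre of the foot's underside; x: pipe bore axis; y: long way of the foot, goes along the rail; z up. Half a turn about z makes no difference
- band (a point): centre of the loose clamp's bore, 58 mm above the foot's underside; axes as the clamp's. Steel band with rubber lining, outer diameter 38 mm, bore 28 mm, 20 mm wide along x between flat ring-shaped side faces (easily pinched there from above, near the top); its top is 77 mm above the underside. Two screw ears reach 32 mm to each side along y
- board: fixed plywood board on the bench, 300 (x) by 360 (y) by 18 mm; origin: centre of its underside; x from the near rail to the far rail, y along the rails to their open ends. Two alike rails 280 mm long, y -140 to 140 mm, axes at x -75 (near) and +75 mm (far). At y -100 mm a finished 15 mm copper pipe lies across both in small clamps, top 86 mm above the bench; leave it
- mouth (a point): centre of the near rail's open end, on its inner floor, 20 mm above the bench; axes as the board's. The foot can enter only here, by moving along -y
- rail_mid (a point): midpoint of the near rail, on its inner floor; axes as the board's. Steel C-channel, slot up, 41 mm wide, 21 mm high, 2 mm sheet: inside 37 mm wide; slot 22 mm wide between lips whose tops are 19 mm and turned-down edges 15 mm above the inner floor. The foot has 2.5 mm play to each side, 7 mm in height, and cannot pass through the slot. Black cap on the -y end
- set_clamp: the same kind of clamp, already tightened in the far rail, fixed; its place along the rail varies. Origin: on the far rail's inner floor below the middle of its band, level with the near rail's floor; x: bore axis, y along the rail, as the board's. The loose clamp belongs 150 mm from it along its -x, at the same y
- spanner: combination spanner, 190 mm long, lying on the bench to the right; bystander. Origin at the centre of its underside
- valve: brass ball valve with a steel lever, 62 mm body, 53 mm high, on the bench at the left beyond the board; bystander. Origin at the centre of its underside
- cleaner: white bottle of cleaner, diameter 68 mm, 200 mm high, standing on the bench at the right, towards the robot; bystander. Origin at the centre of its underside
- fittings: grey open box of fittings, 150 by 110 by 55 mm, on the bench at the far right; bystander. Origin at the centre of its underside
Mind the look-alikes: they are no part of the job. Leave any blue or green look-alike of the clamp alone.

How it is judged:
On the way:
1. the clamp's foot is inside the near rail, under its lips, at least 30 mm past the open end (x of clamp in the frame of mouth between -0.005 and 0.005 m and z of clamp in the frame of mouth between -0.003 and 0.011 m and y of clamp in the frame of mouth between -0.26 and -0.03 m), for 0.1 s.
At the end, for the whole second after the job is handed in: The clamp stands upright (within 7 degrees) and at rest, its foot on the near rail's floor under the lips (5 mm of the axis, 3 mm of the floor), within 8 mm along the rail of the point opposite the big clamp, bore axes within 11 degrees; bystanders within 25 mm (x of clamp in the frame of mouth between -0.005 and 0.005 m and z of clamp in the frame of mouth between -0.003 and 0.003 m and y of clamp in the frame of set_clamp between -0.008 and 0.008 m and angle between the x axis of clamp and the x axis of set_clamp, either way round below 0.2 rad and angle between clamp's own z axis and vertical below 0.12 rad and linear speed of clamp below 0.02 m/s); the robot touches nothing.
It fails at once if the spanner, valve, bottle or fittings box was shifted by more than 25 mm (distance of any of spanner, valve, cleaner, fittings from where it was at the start of the episode above 0.025 m).
It fails at once if the bottle or valve was knocked over (angle between any of cleaner, valve's own z axis and vertical above 0.5 rad).
It also fails if it takes over 46 s, if anything falls off the work surface, if the arm or the gripper's body presses on something with over 40 N, if the wrist force passes 120 N, or if a joint passes its speed limit or range.

## Working session

There is one attempt and no reset: what is moved stays moved. The work goes in short steps, Python scripts to look and compute and a shell command to move; the robot and the scene stay as the last step left them, time stands still between calls to the robot, and variables do not carry over. Pictures are saved under pics/ and viewed, at most 10 in all, crops included, and the job is handed in when it is done.

```bash
ls; mkdir -p pics; python3 - <<'E'
from rig import robot,vision,job
import cv2,numpy as np
o=robot.get_obs();print(o)
ims=[]
for c in ["top","side","wrist"]:
    d=vision.camera(c);cv2.imwrite(f"pics/{c}0.png",d["frame"][:,:,::-1])
    print(c,d["K"],d.get("cam_to_world",d.get("hand_eye")))
    for l in ["clamp","board","set_clamp","spanner","valve","cleaner","fittings"]:
        print(l,[(np.round(x["point"]).tolist(),round(x["conf"],2)) for x in vision.look_for(c,l)][:4])
E
```

```text
pics
{'time': 0.0, 'q': array([ 1.01656102e+00,  5.28459671e-01,  1.43385357e+00, -5.36540995e-06,
        1.18139342e+00, -1.78528204e-01]), 'joint_velocities': array([ 0.00046032,  0.00116262, -0.00025771, -0.00033071, -0.0006357 ,
       -0.00059305]), 'joint_torque': array([-1.07306008e-03, -4.40047145e+01, -1.76589471e+01,  6.32453710e-02,
        5.82765753e-02, -1.64640619e-04]), 'position': array([0.22895322, 0.5808134 , 0.2295911 ]), 'tool_rot': array([ 1.86749534e-01,  9.82406990e-01, -9.87740327e-04, -3.76345154e-04]), 'ft_force': array([-0.32206878,  0.13484874,  0.43644366]), 'moment': array([-0.04518196,  0.08099486,  0.00397617]), 'grip_force': 0.0, 'grip_width': 0.08706001207103545}
top [[483.85832943   0.         323.2401328 ]
 [  0.         483.85832943 196.33017905]
 [  0.           0.           1.        ]] [[-0.02190107 -0.99838637  0.05239265  0.42988417]
 [-0.99972392  0.02231627  0.0073528  -0.01920471]
 [-0.00851014 -0.05221715 -0.99859949  1.55387145]
 [ 0.          0.          0.          1.        ]]
clamp [([184.0, 179.0], 0.79), ([214.0, 189.0], 0.67), (
[... 814 characters left out ...]
[([317.0, 201.0], 0.71), ([203.0, 308.0], 0.27)]
cleaner [([133.0, 405.0], 0.61)]
fittings [([110.0, 308.0], 0.98)]
wrist [[309.70691629   0.         316.3255551 ]
 [  0.         309.70691629 202.60953331]
 [  0.           0.           1.        ]] [[-3.20627473e-04 -9.56739415e-01 -2.90946026e-01  8.04933990e-02]
 [ 9.99999715e-01 -1.07749188e-04 -7.47697053e-04 -7.56628241e-04]
 [ 6.84002043e-04 -2.90946182e-01  9.56739176e-01 -1.53619992e-01]
 [ 0.00000000e+00  0.00000000e+00  0.00000000e+00  1.00000000e+00]]
clamp [([337.0, 278.0], 0.69), ([334.0, 220.0], 0.67)]
board [([387.0, 61.0], 0.49)]
set_clamp []
spanner [([371.0, 35.0], 0.71)]
valve []
cleaner [([354.0, 14.0], 0.81)]
fittings []
```

View pics/top0.png

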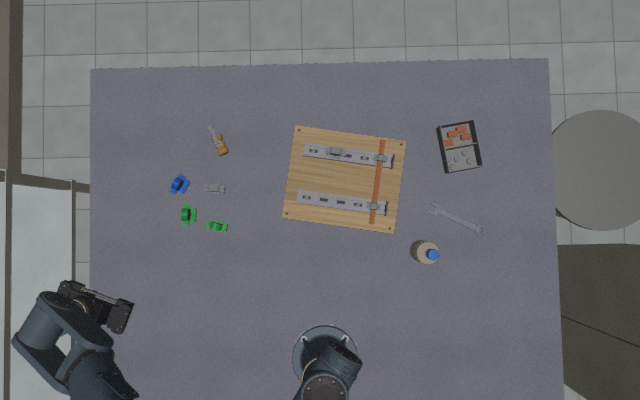

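View pics/side0.png

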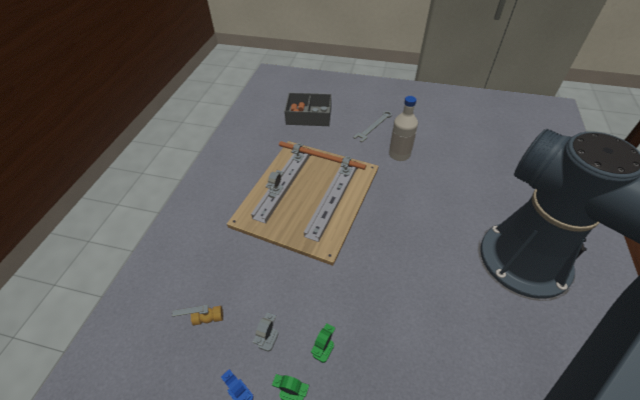

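The top picture shows a grey clamp at (row 188, col 214), a blue one at (184,179) and green ones at (214,189) and (227,217). The side picture shows the same grey clamp at (331,266). Only the grey one fits "loose steel clamp". I'll confirm it in one crop and triangulate.

```bash
cat > h.py <<'E'
from rig import robot,vision,job
import cv2,numpy as np
from scipy.spatial.transform import Rotation as R
def ray(d,rc,obs=None):
    K=d["K"];x=(rc[1]-K[0,2])/K[0,0];y=(rc[0]-K[1,2])/K[1,1]
    if "cam_to_world" in d: v=np.array([x,y,1.]);T=d["cam_to_world"]
    else:
        t=np.hypot(x,y);s=np.sin(t)/max(t,1e-9);v=np.array([x*s,y*s,np.cos(t)])
        W=np.eye(4);W[:3,:3]=R.from_quat(obs["tool_rot"]).as_matrix();W[:3,3]=obs["position"]
        T=W@d["hand_eye"]
    return T[:3,3],T[:3,:3]@v
def at(d,rc,z,obs=None):
    o,v=ray(d,rc,obs);return o+v*(z-o[2])/v[2]
def proj(d,p,obs=None):
    if "cam_to_world" in d: T=d["cam_to_world"]
    else:
        W=np.eye(4);W[:3,:3]=R.from_quat(obs["tool_rot"]).as_matrix();W[:3,3]=obs["position"];T=W@d["hand_eye"]
    c=(np.asarray(p)-T[:3,3])@T[:3,:3];K=d["K"]
    if "cam_to_world" in d: u=c[:,:2]/c[:,2:]
    else:
        r=np.linalg.norm(c[:,:2],axis=1,keepdims=True);u=c[:,:2]/r*np.arctan2(r,c[:,2:])
    return np.c_[u[:,1]*K[1,1]+K[1,2],u[:,0]*K[0,0]+K[0,2]]
E
python3 - <<'E'
from h import *
top=vision.camera("top")
for l in ["clamp","set_clamp"]:
    for m in vision.outline_of("top",l): 
        ys,xs=np.nonzero(m["mask"]);print("top",l,m["point"],m["conf"],xs.min(),xs.max(),ys.min(),ys.max(),at(top,m["point"],.05).round(3))
side=vision.camera("side")
for l in ["clamp","set_clamp"]:
    for m in vision.outline_of("side",l): print("side",l,m["point"],m["conf"],at(side,m["point"],.04).round(3))
for rc in [(127,295),(138,406),(234,395),(216,281)]: print(at(top,rc,.018).round(3))
# rails in top pic: ends of near rail
for rc in [(197,299),(208,387)]: print("near",at(top,rc,.04).round(3))
a=cv2.resize(top["frame"][150:250,160:260],(400,400),interpolation=2)
b=cv2.resize(side["frame"][300:400,215:345],(520,400),interpolation=2)[:,:400]
c=cv2.resize(top["frame"][115:245,275:415],(600,557)[:2],interpolation=2)
cv2.imwrite("pics/c1.png",np.hstack([a,b])[:,:,::-1]);cv2.imwrite("pics/c2.png",c[:,:,::-1])
E
```

```text
top clamp [187.5, 213.2] 0.54 204 224 184 193 [0.544 0.335 0.05 ]
top clamp [183.2, 177.0] 0.5 169 189 174 193 [0.56  0.448 0.05 ]
top clamp [213.7, 189.1] 0.47 181 196 204 224 [0.464 0.411 0.05 ]
top set_clamp [152.5, 334.9] 0.54 326 345 147 158 [ 0.645 -0.048  0.05 ]
side clamp [332.8, 267.9] 0.96 [0.539 0.335 0.04 ]
side clamp [342.8, 326.1] 0.85 [0.42  0.327 0.04 ]
side clamp [386.1, 289.1] 0.71 [0.468 0.42  0.04 ]
side clamp [388.2, 236.2] 0.65 [0.562 0.447 0.04 ]
side set_clamp [182.0, 272.2] 0.67 [ 0.665 -0.069  0.04 ]
[0.735 0.078 0.018]
[ 0.691 -0.276  0.018]
[ 0.386 -0.232  0.018]
[0.451 0.128 0.018]
near [0.509 0.068 0.04 ]
near [ 0.468 -0.207  0.04 ]
```

View pics/c1.png

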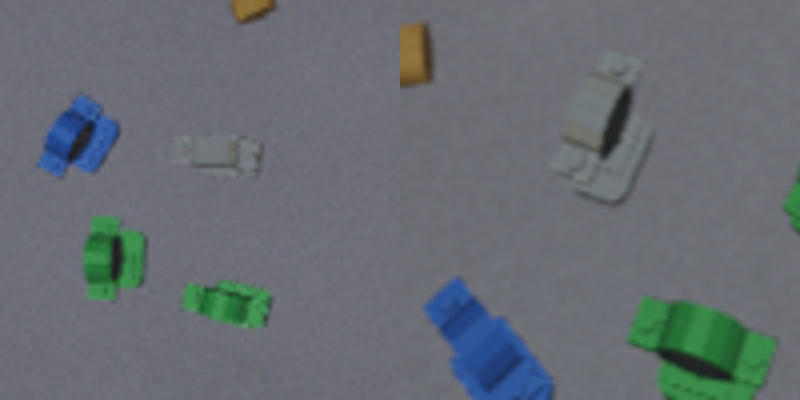

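View pics/c2.png

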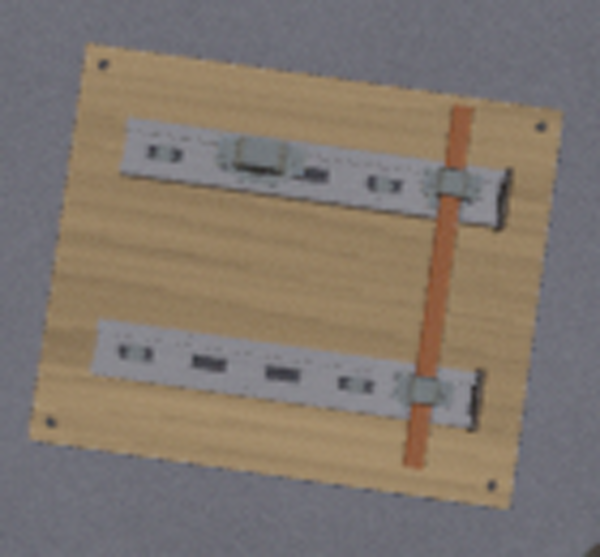

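The crop shows the grey steel clamp standing, with its ears roughly along world y, and the blue and green ones apart from it. The near rail runs from about crop (350,95) at its open left end to the black cap at (400,478). The board is yawed about -8.5°. I'll move above the clamp with the tool y along its bore.

```bash
cat >> h.py <<'E'
def go(x,y,z,yaw):
    "print fractions to reach the TCP target with tool y at yaw (deg)"
    o=robot.get_obs();M=R.from_quat(o["tool_rot"]).as_matrix()
    d=M.T@(np.array([x,y,z])-o["position"])
    cur=np.degrees(np.arctan2(M[1,1],M[0,1]));t=(-(yaw-cur)+180)%360-180
    print("pos",o["position"].round(4),"yaw",round(cur,2),"row",(d/.3).round(4),round(t/360,4),"t",round(o["time"],2))
E
python3 -c "
from h import *
go(.54,.335,.23,-8.5)"
```

```text
pos [0.2293 0.5814 0.2305] yaw 68.47 row [-1.2647 -0.3839  0.0018] 0.2138 t 1.5
```

```bash
python3 -m handwheel '[[-0.12,-0.03,0,0.02],[-0.25,-0.08,0,0.04],[-0.37,-0.11,0,0.06],[-0.5,-0.15,0,0.08],[-0.63,-0.19,0,0.1],[-0.75,-0.23,0,0.12],[-0.88,-0.27,0,0.14],[-1,-0.3,0,0.16],[-1,-0.3,0,0.18],[-1,-0.3,0,0.2],[-1,-0.3,0,0.214],[-1,-0.3,0,0.214]]' 60 && python3 -c "
from h import *
go(.54,.335,.23,-8.5)"
```

```text
time: 2.5
position: [0.4758, 0.3871, 0.2305]
tool_rot: [0.759, 0.651, -0.0, -0.0]
ft_force: [-0.0, -0.5, 0.2]
grip_width: 0.052
grip_force: 0.0
pos [0.4758 0.3871 0.2305] yaw -8.72 row [-0.1393  0.2378  0.0016] -0.0006 t 2.5
```

```bash
python3 -m handwheel '[[-0.07,0.12,0,0],[-0.14,0.24,0,0],[-0.14,0.24,0,0],[-0.14,0.24,0,0],[-0.14,0.24,0,0]]' && python3 - <<'E'
from h import *
o=robot.get_obs();w=vision.camera("wrist");print(o["position"],o["joint_velocities"].round(3))
for m in vision.outline_of("wrist","clamp"):
    ys,xs=np.nonzero(m["mask"]);print(np.round(m["point"]),round(m["conf"],2),xs.min(),xs.max(),ys.min(),ys.max(),at(w,m["point"],.06,o).round(3), cv2.minAreaRect(np.c_[xs,ys].astype(np.float32)))
cv2.imwrite("pics/w1.png",cv2.resize(w["frame"],(800,500))[:,:,::-1])
np.savez("w1.npz",f=w["frame"],p=o["position"],q=o["tool_rot"])
E
```

```text
time: 2.92
position: [0.5398, 0.3353, 0.2303]
tool_rot: [0.758, 0.653, -0.0, -0.0]
ft_force: [0.3, -0.0, -0.1]
grip_width: 0.0525
grip_force: 0.0
[0.53983979 0.33526821 0.2302841 ] [ 0.025 -0.008  0.014  0.001 -0.001  0.006]
[ 82. 316.] 0.9 289 351 62 101 [0.555 0.444 0.06 ] ((318.6993103027344, 83.64476013183594), (62.53061294555664, 28.598905563354492), 19.29004669189453)
[124. 239.] 0.84 205 265 104 133 [0.468 0.415 0.06 ] ((234.79998779296875, 120.09999084472656), (27.577163696289062, 60.38692092895508), 81.8698959350586)
[185. 318.] 0.64 307 333 158 216 [0.541 0.336 0.06 ] ((320.0, 187.0), (58.0, 26.0), 90.0)
[203. 228.] 0.6 205 244 177 235 [0.438 0.33  0.06 ] ((223.75387573242188, 205.96923828125), (36.46621322631836, 59.288597106933594), 7.125016689300537)
```

View pics/w1.png

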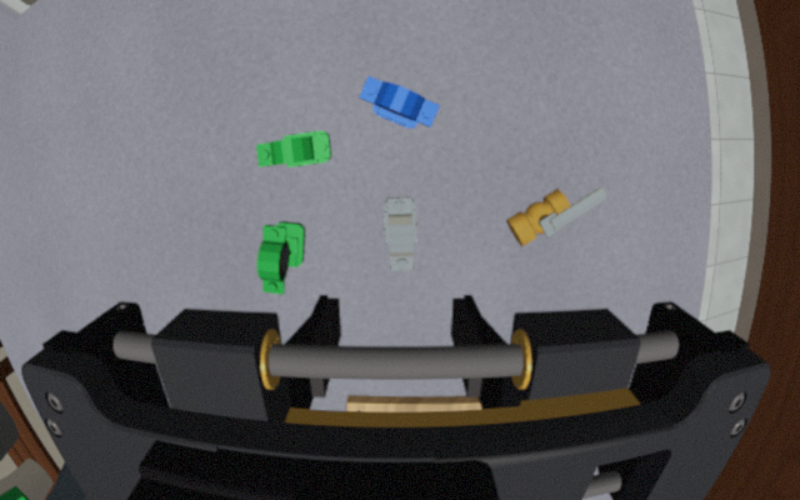

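The wrist picture shows the grey clamp at about (187,320) in the raw image, aligned to the tool within 2°. Green, blue and the valve are clear of the fingers.

```bash
python3 - <<'E'
from h import *
o=robot.get_obs();w=vision.camera("wrist")
f=w["frame"][150:225,300:340].astype(int);hsv=cv2.cvtColor(w["frame"],cv2.COLOR_RGB2HSV)[150:225,300:340]
m=((f[:,:,2]-f[:,:,1])<2).astype(np.uint8);m=cv2.morphologyEx(m,cv2.MORPH_OPEN,np.ones((3,3)))
for r in range(0,75,5):
    x=np.nonzero(m[r])[0];print(150+r,x.min()+300 if len(x) else None,x.max()+300 if len(x) else None,len(x))
for rc in [(158,320),(216,321),(187,320)]: print(at(w,rc,.06,o).round(4))
p=at(w,(187,320),.06,o);go(p[0],p[1],.054,-8.5)
E
```

```text
150 None None 0
155 None None 0
160 None None 0
165 None None 0
170 None None 0
175 311 331 21
180 311 330 19
185 None None 0
190 None None 0
195 None None 0
200 None None 0
205 313 330 18
210 None None 0
215 None None 0
220 None None 0
[0.5465 0.3651 0.06  ]
[0.5383 0.3009 0.06  ]
[0.542  0.3338 0.06  ]
pos [0.5391 0.3361 0.2305] yaw -8.44 row [-0.0061  0.0112  0.5883] 0.0002 t 3.07
```

```bash
python3 -m handwheel '[[-0.006,0.011,0.1,-0.003],[-0.006,0.011,0.2,-0.003],[-0.006,0.011,0.3,-0.003],[-0.006,0.011,0.4,-0.003],[-0.006,0.011,0.5,-0.003],[-0.006,0.011,0.56,-0.003],[-0.006,0.011,0.588,-0.003],[-0.006,0.011,0.588,-0.003],[-0.006,0.011,0.588,-0.003]]' && python3 -m handwheel '[[0,0,0,0],[0,0,0,0],[0,0,0,0],[0,0,0,0],[0,0,0,0],[0,0,0,0],[0,0,0,0],[0,0,0,0]]' 0 25
```

```text
time: 3.82
position: [0.5433, 0.3338, 0.0546]
tool_rot: [0.751, 0.66, 0.0, 0.0]
ft_force: [0.6, 0.5, 1.0]
grip_width: 0.0521
grip_force: 0.0
time: 4.48
position: [0.5436, 0.333, 0.0545]
tool_rot: [0.752, 0.659, 0.0, 0.0]
ft_force: [-0.3, 0.5, 2.1]
grip_width: 0.0172
grip_force: 24.6
```

```bash
python3 -m handwheel '[[0,0,-0.03,0],[0,0,-0.09,0],[0,0,-0.18,0],[0,0,-0.28,0],[0,0,-0.38,0],[0,0,-0.48,0],[0,0,-0.54,0],[0,0,-0.56,0]]' && python3 -c "
from h import *
go(.492,-.064,.22,-8.8)
go(.496,-.034,.22,-8.8)"
```

```text
time: 5.15
position: [0.5448, 0.3338, 0.2263]
tool_rot: [0.752, 0.659, 0.003, 0.001]
ft_force: [0.5, 0.3, -2.0]
grip_width: 0.0168
grip_force: 24.7
pos [0.5448 0.3338 0.2263] yaw -7.49 row [-1.3377 -0.002   0.0163] 0.0037 t 5.15
pos [0.5448 0.3338 0.2263] yaw -7.49 row [-1.2368 -0.0018  0.0166] 0.0037 t 5.15
```

```bash
python3 -m handwheel '[[-0.05,0,0,0],[-0.14,0,0,0.002],[-0.26,0,0,0.0037],[-0.39,0,0,0.0037],[-0.52,0,0,0.0037],[-0.65,0,0,0.0037],[-0.78,0,0,0.0037],[-0.9,0,0,0.0037],[-0.97,0,0,0.0037],[-1,0,0,0.0037],[-1,0,0,0.0037]]' && python3 -m handwheel '[[-0.05,0,0,0],[-0.14,0,0,0],[-0.22,0,0,0],[-0.24,0,0,0],[-0.24,0,0,0],[-0.24,0,0,0],[-0.24,0,0,0]]' && python3 - <<'E'
from h import *
o=robot.get_obs();w=vision.camera("wrist");print(o["position"],o["joint_velocities"].round(3))
for l in ["clamp","set_clamp"]:
  for m in vision.outline_of("wrist",l):
    ys,xs=np.nonzero(m["mask"]);print(l,np.round(m["point"]),round(m["conf"],2),xs.min(),xs.max(),ys.min(),ys.max(),at(w,m["point"],.09,o).round(3))
cv2.imwrite("pics/w2.png",cv2.resize(w["frame"][:300,160:560],(800,600),interpolation=2)[:,:,::-1])
np.savez("w2.npz",f=w["frame"],p=o["position"],q=o["tool_rot"])
E
```

```text
time: 6.07
position: [0.5025, 0.0335, 0.2207]
tool_rot: [0.761, 0.649, -0.001, -0.001]
ft_force: [-0.4, 1.1, -3.4]
grip_width: 0.0173
grip_force: 24.7
time: 6.65
position: [0.4929, -0.0341, 0.2218]
tool_rot: [0.759, 0.651, 0.0, -0.001]
ft_force: [-0.4, 0.9, -1.8]
grip_width: 0.0174
grip_force: 24.7
[ 0.49294346 -0.03405324  0.22180735] [ 0.003 -0.003 -0.003 -0.004 -0.    -0.002]
clamp [236. 314.] 0.73 291 340 194 314 [ 0.483 -0.076  0.09 ]
set_clamp [181. 456.] 0.62 436 476 155 213 [ 0.635 -0.04   0.09 ]
```

View pics/w2.png

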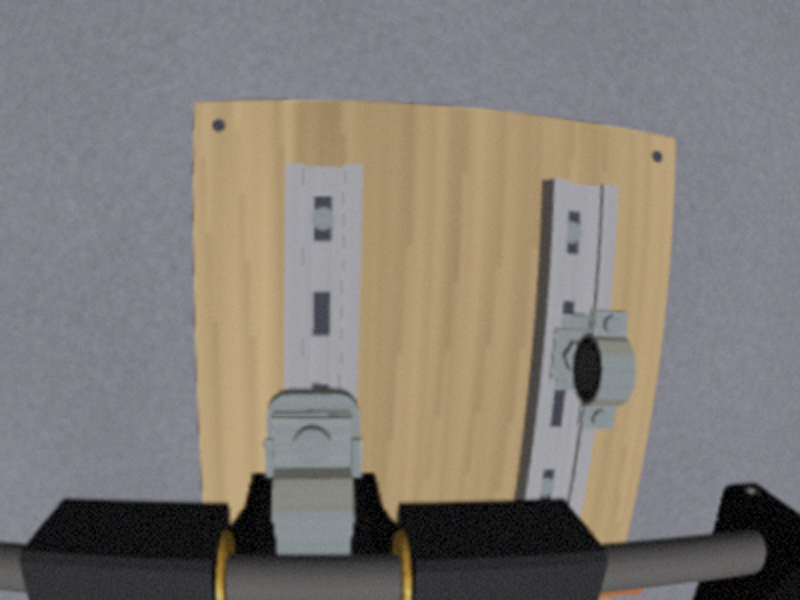

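The picture (crop = 2x, column offset 160) shows the near rail's mouth corners at crop (row 165, col 286 and 362). The board's back corners are at (102,195) and (138,676). The set clamp's ears end at about (311,612) and (427,597). The held clamp hangs straight, its foot centred at column 313.

```bash
python3 - <<'E'
from h import *
from scipy.optimize import least_squares
z=np.load("w2.npz");o=dict(position=z["p"],tool_rot=z["q"]);w=vision.camera("wrist")
raw=lambda c,r:(r/2,160+c/2)
B=np.array([[-.0955,.14,.041],[-.0545,.14,.041],[-.15,.18,.018],[.15,.18,.018],[.0545+0,.14,.041],[.0955,.14,.041],[-.0955,.02,.041],[-.0545,.02,.041]])
P=[(286,165),(362,165),(195,102),(676,138),(553,180),(617,187),(285,388),(358,388)]
obs=np.array([raw(*p) for p in P])
def W(p,pts):
    c,s=np.cos(p[2]),np.sin(p[2]);return pts@np.array([[c,-s,0],[s,c,0],[0,0,1]]).T+[p[0],p[1],0]
def res(p):
    e=proj(w,W(p,B),o)-obs; e[6:,0]=0; return e.ravel()
s=least_squares(res,[.566,-.0755,-.15],loss="soft_l1");p=s.x
print("board",p.round(4),np.degrees(p[2]).round(2));print(res(p).reshape(-1,2).round(1))
q=W(p,np.array([[-.075,.14,.02]]))[0];print("mouth",q.round(4))
ex=np.array([np.cos(p[2]),np.sin(p[2])]);ey=np.array([-ex[1],ex[0]])
for zz in (.078,.083): 
  for rc in [raw(612,311),raw(597,427)]: 
    g=at(w,rc,zz,o);print(zz,g.round(4),"board y",((g[:2]-p[:2])@ey).round(4),"x",((g[:2]-p[:2])@ex).round(4))
t=o["position"][:2]-p[:2];print("TCP in board",t@ex,t@ey)
# held foot: front edge and sides
M=R.from_quat(o["tool_rot"]).as_matrix()
for rc in [raw(312,392),raw(266,440),raw(362,440),raw(268,410),raw(358,410)]:
  for dz in (.054-.004,.054-.033):
    g=at(w,rc,o["position"][2]-dz,o);print("held dz",dz,(M.T@(g-o["position"])).round(4))
E
```

```text
board [ 0.5661 -0.0758 -0.1638] -9.38
[[-0.3 -0.5]
 [ 0.2  0.2]
 [ 0.4 -1.2]
 [ 0.1  0.2]
 [-0.4  1.4]
 [ 0.   1.2]
 [ 0.  -0.4]
 [ 0.  -0.2]]
mouth [0.5149 0.0746 0.02  ]
0.078 [ 0.6531 -0.0178  0.078 ] board y 0.0714 x 0.0764
0.078 [ 0.6423 -0.0808  0.078 ] board y 0.0075 x 0.076
0.083 [ 0.6506 -0.0168  0.083 ] board y 0.072 x 0.0738
0.083 [ 0.64   -0.0787  0.083 ] board y 0.0092 x 0.0734
TCP in board -0.0789460457731024 0.029263903698908543
held dz 0.05 [ 0.0221 -0.0008  0.05  ]
held dz 0.020999999999999998 [ 0.0303 -0.0008  0.021 ]
held dz 0.05 [ 0.0046 -0.0169  0.05  ]
held dz 0.020999999999999998 [ 0.0153 -0.0146  0.021 ]
held dz 0.05 [0.0046 0.0167 0.05  ]
held dz 0.020999999999999998 [0.0153 0.0143 0.021 ]
held dz 0.05 [ 0.0157 -0.016   0.05  ]
held dz 0.020999999999999998 [ 0.0248 -0.0138  0.021 ]
held dz 0.05 [0.0157 0.0151 0.05  ]
held dz 0.020999999999999998 [0.0248 0.0129 0.021 ]
```

```bash
cat >> h.py <<'E'
def board(x,y,z,yaw=-9.4):
    p=np.array([.5661,-.0758]);ex=np.array([np.cos(-.1638),np.sin(-.1638)]);ey=np.array([-ex[1],ex[0]])
    g=p+x*ex+y*ey;go(g[0],g[1],z,yaw)
    print("TCP in board",(robot.get_obs()["position"][:2]-p)@np.c_[ex,ey])
E
python3 -c "
from h import *
board(-.075,.2,.13)"
```

```text
pos [ 0.4932 -0.0346  0.2221] yaw -8.74 row [0.5705 0.0187 0.3072] 0.0018 t 6.85
TCP in board [-0.07867222  0.02878537]
```

```bash
python3 -m handwheel '[[0.05,0.005,0,0.0018],[0.15,0.01,0,0.0018],[0.27,0.019,0,0.0018],[0.4,0.019,0,0.0018],[0.51,0.019,0.03,0.0018],[0.56,0.019,0.1,0.0018],[0.571,0.019,0.2,0.0018],[0.571,0.019,0.28,0.0018],[0.571,0.019,0.307,0.0018],[0.571,0.019,0.307,0.0018],[0.571,0.019,0.307,0.0018],[0.571,0.019,0.307,0.0018]]' && python3 -c "
from h import *
board(-.075,.2,.077)"
```

```text
time: 7.85
position: [0.5264, 0.1327, 0.1314]
tool_rot: [0.763, 0.646, 0.001, 0.001]
ft_force: [0.4, 0.9, -1.5]
grip_width: 0.0176
grip_force: 24.7
pos [0.5264 0.1327 0.1314] yaw -9.5 row [ 0.0024 -0.0066  0.1814] -0.0003 t 7.85
TCP in board [-0.0731866   0.19925281]
```

```bash
python3 -m handwheel '[[0,-0.003,0.06,0],[0,-0.006,0.12,0],[0,-0.006,0.17,0],[0,-0.006,0.18,0],[0,-0.006,0.18,0],[0,-0.006,0.18,0],[0,-0.006,0.18,0]]' && python3 - <<'E'
from h import *
board(-.075,.2,.077)
o=robot.get_obs();w=vision.camera("wrist");s=vision.camera("side")
a=cv2.resize(w["frame"][180:330,240:400],(427,400),interpolation=2)
b=cv2.resize(s["frame"][160:300,250:380],(371,400),interpolation=2)
cv2.imwrite("pics/s3.png",np.hstack([a,b])[:,:,::-1])
E
```

```text
time: 8.43
position: [0.5246, 0.1331, 0.0775]
tool_rot: [0.763, 0.646, 0.001, 0.001]
ft_force: [0.4, -0.2, -2.4]
grip_width: 0.017
grip_force: 24.7
pos [0.5246 0.1331 0.0775] yaw -9.49 row [0.0022 0.     0.0017] -0.0002 t 8.43
TCP in board [-0.07500467  0.1993287 ]
```

View pics/s3.png

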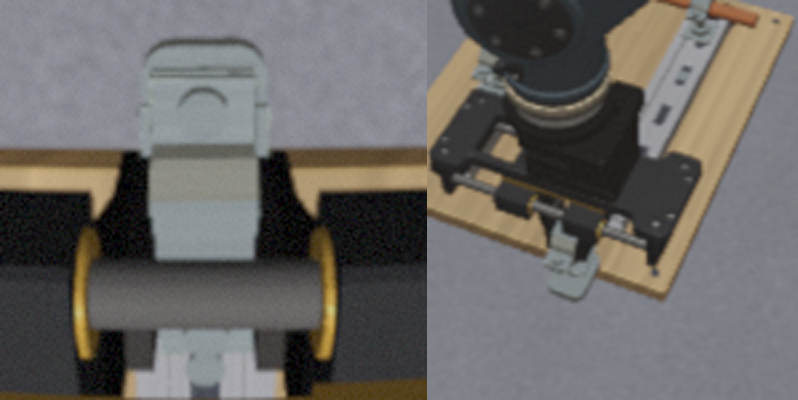

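The wrist crop shows the foot hanging straight off the board's edge. The rail shows below it at columns 135–275, centred on the clamp (about 205). I'll push in and watch the force.

```bash
python3 -m handwheel '[[-0.025,0,0.001,0],[-0.05,0,0.001,0],[-0.075,0,0.001,0],[-0.1,0,0.001,0],[-0.12,0,0.001,0],[-0.14,0,0.001,0],[-0.16,0,0.001,0],[-0.18,0,0.001,0],[-0.18,0,0.001,0]]' && python3 -c "
from h import *
board(-.075,.04,.077)"
```

```text
time: 9.28
position: [0.5142, 0.0787, 0.0757]
tool_rot: [0.763, 0.646, -0.0, -0.0]
ft_force: [-0.4, -0.4, -1.6]
grip_width: 0.0176
grip_force: 24.7
pos [0.5142 0.0787 0.0757] yaw -9.53 row [-0.3465  0.0056 -0.0042] -0.0004 t 9.28
TCP in board [-0.07640002  0.14396804]
```

```bash
python3 -m handwheel '[[-0.025,0.002,-0.003,0],[-0.05,0.004,-0.003,0],[-0.075,0.004,-0.003,0],[-0.1,0.004,-0.003,0],[-0.125,0.004,-0.003,0],[-0.15,0.004,-0.003,0],[-0.175,0.004,-0.003,0],[-0.2,0.004,-0.003,0],[-0.2,0.004,-0.003,0]]' && python3 -c "
from h import *
board(-.075,.04,.077)"
```

```text
time: 10.03
position: [0.5056, 0.019, 0.0766]
tool_rot: [0.764, 0.646, -0.0, 0.0]
ft_force: [-0.4, 0.3, -2.0]
grip_width: 0.0171
grip_force: 24.7
pos [0.5056 0.019  0.0766] yaw -9.55 row [-0.1457  0.0009 -0.0011] -0.0004 t 10.03
TCP in board [-0.07515379  0.08369699]
```

```bash
python3 -m handwheel '[[-0.025,0,0,0],[-0.05,0,0,0],[-0.075,0,0,0],[-0.1,0,0,0],[-0.125,0,0,0],[-0.143,0,0,0],[-0.143,0,0,0],[-0.143,0,0,0],[-0.143,0,0,0]]' && python3 - <<'E'
from h import *
board(-.075,.041,.0745)
o=robot.get_obs();w=vision.camera("wrist");s=vision.camera("side")
np.savez("w4.npz",f=w["frame"],p=o["position"],q=o["tool_rot"])
a=cv2.resize(w["frame"][100:300,220:540],(800,500),interpolation=2)
cv2.imwrite("pics/s4.png",a[:,:,::-1])
E
```

```text
time: 10.78
position: [0.4986, -0.0218, 0.0767]
tool_rot: [0.763, 0.646, 0.0, -0.0]
ft_force: [-1.4, -0.7, -2.5]
grip_width: 0.0173
grip_force: 24.7
pos [ 0.4986 -0.0218  0.0767] yaw -9.48 row [-0.0044  0.0012  0.0072] -0.0002 t 10.78
TCP in board [-0.07537131  0.04230863]
```

View pics/s4.png

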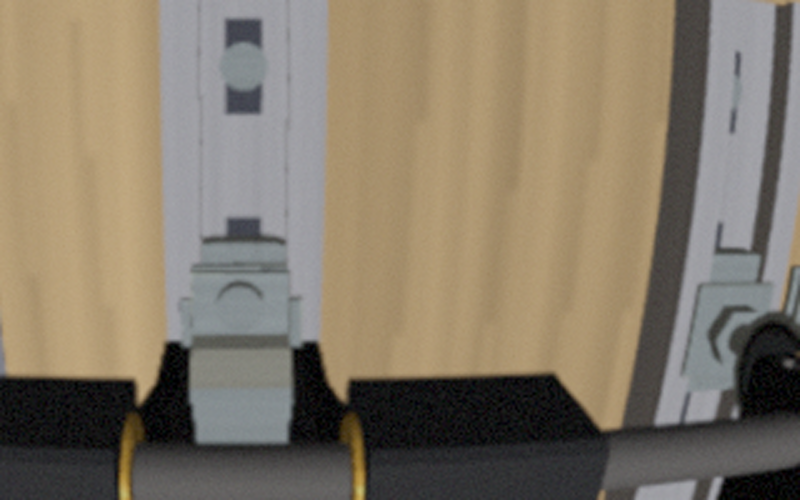

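The foot shows inside the slot, under the lips, with its front edge at crop (240,243). The set clamp's foot front edge is at crop (250,738). I'll compare their y along the board.

```bash
python3 - <<'E'
from h import *
z=np.load("w4.npz");o=dict(position=z["p"],tool_rot=z["q"]);w=vision.camera("wrist")
p=np.array([.5661,-.0758]);ex=np.array([np.cos(-.1638),np.sin(-.1638)]);ey=np.array([-ex[1],ex[0]])
for c,r,zz in [(243,240,.030),(738,250,.028),(161,100,.041),(327,100,.041),(189,330,.041+.0),(712,300,.057),(770,300,.057),(694,288,.057),(773,284,.057),(182,298,.0575),(300,298,.0575)]:
    g=at(w,(100+r/2.5,220+c/2.5),zz,o)[:2]-p;print((c,r),"board",(g@ex).round(4),(g@ey).round(4))
board(-.075,.041,.0745)
E
```

```text
(243, 240) board -0.0753 0.0654
(738, 250) board 0.0818 0.062
(161, 100) board -0.0954 0.1042
(327, 100) board -0.0547 0.1041
(189, 330) board -0.0896 0.0438
(712, 300) board 0.053 0.0563
(770, 300) board 0.0749 0.0557
(694, 288) board 0.0459 0.0599
(773, 284) board 0.0748 0.0605
(182, 298) board -0.0899 0.0588
(300, 298) board -0.0618 0.0588
pos [ 0.4986 -0.0215  0.0766] yaw -9.44 row [-0.0052  0.0014  0.0071] -0.0001 t 10.93
TCP in board [-0.07542779  0.042575  ]
```

```bash
python3 -m handwheel '[[-0.005,0.001,0.003,0],[-0.005,0.001,0.005,0],[-0.005,0.001,0.007,0],[-0.005,0.001,0.007,0],[-0.005,0.001,0.007,0]]' && python3 -c "
from h import *
board(-.075,.041,.0745)"
```

```text
time: 11.35
position: [0.4987, -0.0233, 0.0745]
tool_rot: [0.763, 0.646, 0.0, 0.0]
ft_force: [-0.2, -1.1, -1.4]
grip_width: 0.0175
grip_force: 24.7
pos [ 0.4987 -0.0233  0.0745] yaw -9.47 row [0.0007 0.0001 0.0001] -0.0002 t 11.35
TCP in board [-0.07503169  0.0407913 ]
```

```bash
python3 -m handwheel '[[0,0,0.002,0],[0,0,0.003,0],[0,0,0.003,0]]' && python3 -m handwheel '[[0,0,0,0],[0,0,0,0],[0,0,0,0],[0,0,0,0],[0,0,0,0]]' 45
```

```text
time: 11.6
position: [0.4989, -0.0233, 0.0744]
tool_rot: [0.763, 0.646, 0.0, 0.0]
ft_force: [-2.4, 0.3, 5.6]
grip_width: 0.0173
grip_force: 24.5
time: 12.02
position: [0.4987, -0.0234, 0.0736]
tool_rot: [0.763, 0.646, -0.0, 0.0]
ft_force: [-0.0, 0.3, 0.2]
grip_width: 0.0375
grip_force: 0.0
```

Contact was felt (+5.6 N) and the clamp is released. I'll rise and check.

```bash
python3 -m handwheel '[[0,0,-0.03,0],[0,0,-0.1,0],[0,0,-0.2,0],[0,0,-0.3,0],[0,0,-0.4,0],[-0.1,0,-0.5,0],[-0.2,0,-0.52,0],[-0.2,0,-0.52,0],[-0.2,0,-0.52,0],[-0.2,0,-0.52,0]]' && python3 - <<'E'
from h import *
o=robot.get_obs();w=vision.camera("wrist");print(o["position"])
np.savez("w5.npz",f=w["frame"],p=o["position"],q=o["tool_rot"])
cv2.imwrite("pics/s5.png",cv2.resize(w["frame"][60:260,240:540],(800,533),interpolation=2)[:,:,::-1])
E
```

```text
time: 12.85
position: [0.4881, -0.0821, 0.2296]
tool_rot: [0.763, 0.646, -0.0, -0.001]
ft_force: [0.5, 0.3, -0.5]
grip_width: 0.0392
grip_force: 0.0
[ 0.48811549 -0.08211873  0.22956263]
```

View pics/s5.png

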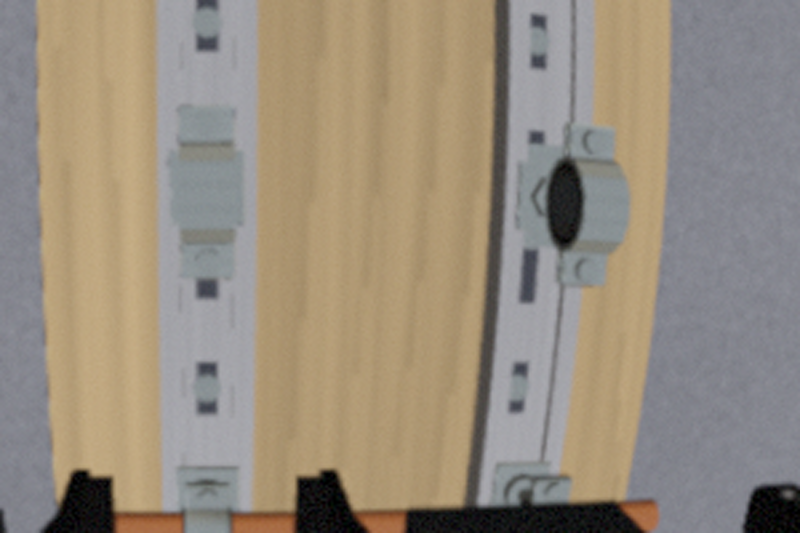

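The clamp stands in the rail: its ears span crop rows 105–278 at columns 178–236, and its band covers rows 150–230. The set clamp's ears span rows 125–285. I'll check both against the projected model.

```bash
python3 - <<'E'
from h import *
z=np.load("w5.npz");o=dict(position=z["p"],tool_rot=z["q"]);w=vision.camera("wrist");s=vision.camera("side")
p=np.array([.5661,-.0758]);ex=np.array([np.cos(-.1638),np.sin(-.1638)]);ey=np.array([-ex[1],ex[0]])
for n,x in (("loose",-.075),("set",.075)):
    L=[(x,.072,.080),(x,.008,.080),(x-.01,.04,.097),(x+.01,.04,.097),(x,.04,.097)]
    P=np.array([[*(p+a*ex+b*ey),c] for a,b,c in L]);q=proj(w,P,o);print(n,((q-[60,240])*800/300).round(0).tolist())
for n,c,r,zz in [("loose",207,105,.08),("loose",207,278,.08),("set",592,125,.08),("set",585,285,.08)]:
    g=at(w,(60+r*.375,240+c*.375),zz,o)[:2]-p;print(n,(g@ex).round(4),(g@ey).round(4))
for l in ["clamp","set_clamp"]: print(l,[(np.round(m["point"]),at(s,m["point"],.07).round(3)) for m in vision.look_for("side",l)])
cv2.imwrite("pics/s6.png",cv2.resize(s["frame"][120:270,210:410],(800,600),interpolation=2)[:,:,::-1])
E
```

```text
loose [[105.0, 207.0], [278.0, 208.0], [195.0, 179.0], [195.0, 237.0], [195.0, 208.0]]
set [[124.0, 593.0], [284.0, 583.0], [208.0, 585.0], [211.0, 630.0], [209.0, 608.0]]
loose -0.0752 0.072
loose -0.0753 0.0079
set 0.0747 0.0716
set 0.0761 0.0077
clamp [(array([387., 290.]), array([0.461, 0.428, 0.07 ])), (array([387., 238.]), array([0.551, 0.45 , 0.07 ])), (array([206., 325.]), array([0.497, 0.006, 0.07 ])), (array([344., 324.]), array([0.422, 0.34 , 0.07 ])), (array([204., 305.]), array([0.547, 0.014, 0.07 ]))]
set_clamp [(array([183., 275.]), array([ 0.644, -0.039,  0.07 ])), (array([203., 308.]), array([0.542, 0.007, 0.07 ]))]
```

View pics/s6.png

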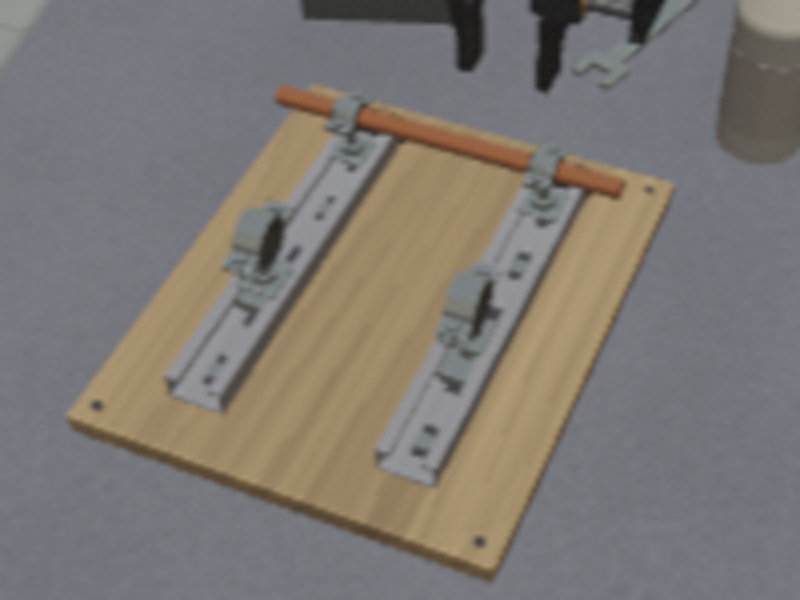

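The side crop shows both clamps upright in their rails and opposite each other: set clamp at about (245,262), loose clamp at about (300,468). The gripper is clear. Model and picture agree to about 0.5 mm, so I'm handing in.

```bash
python3 -c "
from rig import job
print(job.hand_in())"
```

```text
the job is handed in; nothing more can be done
None
```

The grey steel clamp's foot is threaded into the near rail and resting inside it; the clamp stands upright opposite the big clamp (within about 0.5 mm along the rail by the camera measurements), and the job is handed in at about 13 s on the robot's clock; no verdict came back.

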